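# Lay out the power supply parts for soldering

## Task

Lay out the parts for soldering, in this order: stand the transformer squarely on the blue rectangular pad, then the blue capacitor on the round white pad, then the red relay on the brown board midway between those two, then the copper coil flat on the brown board straight behind the relay (on the side away from the robot, square to the board) with about a finger's width between them. Last, lay the black heat sink, fins up, squarely in the middle of the silver plate on the green board. Let go of each part before taking the next, set them down rather than drop them, all upright, and leave the old black capacitor alone.

Things in the scene. Friction and masses are not known exactly. Their poses are not given: they have to be found in the camera images.
- transformer: Ferrite transformer, black base and dark core with a yellow-taped winding in the middle: a block 40 (x) x 54 (y, long side) x 42 mm high, 160 g. Loose, upright. Origin: centre of its underside; z up. The two 40 mm-apart faces (its +x and -x sides) are flat for gripping.
- capacitor: New electrolytic capacitor: upright can, blue sleeve with a silver top, 34 mm diameter, 44 mm high, 60 g. Loose. Origin: centre of its underside; z up its axis.
- relay: Relay: red box on a thin black base, 22 (x) x 28 (y) x 26 mm high, 30 g. Loose, upright. Origin: centre of its underside.
- coil: Copper-wound ring coil lying flat: 42 mm outer diameter, 18 mm high, 70 g; a solid round disc to grip (the hole in the middle is only a mark). Loose. Origin: centre of its underside; z up its axis.
- heat_sink: Black heat sink: base 40 (x) x 64 (y) x 6 mm with six upright fins running along y, 26 mm high in all, 90 g. Loose, fins up. The outer fins make flat faces 40 mm apart (+x and -x sides). Origin: centre of its underside.
- power_board: Brown power circuit board, fixed, 140 (x, front to back) x 220 (y) mm, its bare top 8 mm above the table; x points away from the robot (behind), y to the robot's left, turned by up to 0.2 rad. Origin: its centre at table height. The two pads lie on it in one row parallel to its y, both at x = -20 mm, one at y = +70 mm and the other at y = -70 mm; which is which changes. Along its back edge are white connectors at y = +-55 and +-85 mm, 16 mm above the table.
- blue_pad: Light blue rectangular insulating pad, fixed on the brown board, 46 (x) x 62 (y) mm, 2 mm thick, its top 10 mm above the table, turned as the board is. Origin: centre of its underside.
- white_pad: Round white insulating pad, fixed on the brown board, 48 mm diameter, 2 mm thick, its top 10 mm above the table. Origin: centre of its underside.
- green_board: Green circuit board, fixed, 110 (x) x 150 (y) mm, top 16 mm above the table, with a silver plate 60 (x) x 84 (y) mm in its middle whose top is 19 mm above the table. Origin: centre of board and plate, at table height; x points away from the robot, turned by up to 0.25 rad.
- old_capacitor: Old faulty capacitor with a black sleeve and a brown top, 34 mm diameter, 44 mm high, loose, standing on the table among the parts; to be left alone. Origin: centre of its underside.

How it is judged:
By the outcome, as a careful person would: the job done as asked, in the order asked, and still so for the second after the job is handed in, with the robot touching nothing.
It also fails if it takes over 144 s, if anything falls off the work surface, if the arm or the gripper's body presses on something with over 40 N, if the wrist force passes 120 N, or if a joint passes its speed limit or range.

## Robot

A 6-joint arm with a two-finger parallel gripper is mounted at the origin on the work surface. World frame = base frame: x ahead of the robot, y to its left, z up, the work surface at z = 0. Lengths are in m, angles in rad, forces in N, time in s.
With the tool pointing down it reaches from about 0.275 to 0.825 m from the base axis. Payload 4.9 kg.
Tool frame: the origin (TCP) lies at the very end of the fingers, on their centre line; the grasp point (between the pads) lies arm.grip_depth behind it (arm.grip_depth is the distance from the TCP to the grasp point, in m); z points along the fingers, y is the line along which they close (so a half turn about z gives the same grasp; the last joint's range is limited). The gripper opens to 85 mm and grips with 20 to 120 N. Pads are 22 mm wide; open, the fingers measure 114 mm over their backs; the gripper's body (76 mm by 85 mm) begins 54 mm behind the grasp point. The pads swing forward as they close: fully open they stand 13 mm farther back than shut.
Start: joints at [-1.363, 0.326, -0.193, 1.052, 0, 1.437], TCP at [0.184, -0.518, 0.231] pointing down, gripper open.
Joint ranges: [-2.65, 2.65], [-0.97, 1.79], [-1.3, 1.35], [-1.93, 2.1], [-1.47, 1.37], [-3.14, 3.14]. Speed limits (rad/s): [2.57, 2.57, 3.14, 3.14, 3.14, 3.14].

## Interface

Orientations are given as a 3x3 rotation matrix whose columns are the frame's x, y, z axes.
In Python, from rig import arm, viewer gives the robot as it stands. The module is installed in compiled form; this text tells all that it offers.
- The arm moves only by the tool send_rows, never from a script. Its arguments are lists of equal length, an entry for each row: "travel": the shift along the tool's x, y, z in mm, a list of three; "roll": the turn about the tool's z in degrees; "grip": the finger opening in mm, from 0 to 85.4. In form: {"travel": [[dx, dy, dz], ...], "roll": [roll, ...], "grip": [grip, ...]}. A call has 1 to 10 rows; each row shifts and turns the commanded pose from where the row before left it, along the tool's axes as they then stand; what a row does not reach is not made up. A row lasts 1/12 s, in which the tool goes at most 41.7 mm and 7.16 degrees, less where a joint would pass 70% of its speed; a pose out of reach is approached as far as the arm can. A call with a gripper value outside its range is refused whole. The fingers move at their own pace and stop on an object; "squeeze" is the grip in N (left out, the last holds). Time passes only in rows, so rows that do not move let the fingers close. It gives the time, the measured TCP pose, the force, the opening and the grip force at its end, in the units of the state.
- arm.get_obs(): the state, without advancing time (a new reading comes with each control period).
- viewer.capture(name): name is "side" or "top"; returns the picture (400x640x3 uint8, red, green, blue); there is no depth.
- viewer.get_calibration(name): a dict with "vertical_fov" (degrees; the focal length in pixels is half the picture's height over the tangent of half this angle, whatever the lens; pixels are square), "cx", "cy" (the principal point, pixels), "eye" and "orientation" of the camera in the world. Camera axes: x right, y down, z forward; pixel columns grow to the right and rows downward; lengths in m; the calibration is good to about 2 mm. A picture is of the moment at which its call begins. get_calibration takes no time and is no camera call.
- arm.sign_off(): hands the job in; it is judged then, once.
The state is a dict: "time_s": time; "q": joint angles; "joint_velocities": joint speeds; "joint_torque": joint torques, N m; "position": TCP position; "orientation": TCP orientation; "force": force on the tool from outside, world axes, zero at the start; "moment": the same for the moment, N m; "opening": opening from 0.0 (shut) to 1.0 (fully open); "grasp_force": force on a finger pad.
Only numpy, scipy, OpenCV 4.12 (cv2) and the standard library are available. Lean on these libraries where they do the work, as an engineer would, in place of code of your own. Each camera call takes 0.05 s, during which the arm holds its last target. There are 200 camera calls.

## Working session

There is one attempt and no reset: what is moved stays moved. The work goes in short steps, Python scripts to look and compute and a tool call to move; the robot and the scene stay as the last step left them, time stands still between calls to the robot, and variables do not carry over. Pictures are saved under pics/ and viewed, at most 14 in all, crops included, and the job is handed in when it is done.

Besides the shell and the picture viewer there is one more tool, called as a command line: name --pt "numbers of a row" for each row, then --argument value for the rest. send_rows: Moves the arm, as the interface text tells. Its arguments: {"type":"object","properties":{"travel":{"type":"array"},"roll":{"type":"array"},"grip":{"type":"array"},"squeeze":{"type":"number"}},"required":["travel","roll","grip"]}

```bash
mkdir -p pics
python3 - <<'E'
from rig import arm, viewer
import cv2,numpy as np
for n in("top","side"):
    im=viewer.capture(n); cv2.imwrite(f"pics/{n}0.png",im[:,:,::-1]); print(n,viewer.get_calibration(n))
o=arm.get_obs(); print(arm.grip_depth,o)
E
```

```text
top {'vertical_fov': 50.20351675159072, 'cx': 312.6792927541358, 'cy': 200.2587911992029, 'eye': array([ 0.33936696, -0.00174449,  1.00559596]), 'orientation': array([[ 0.06532717, -0.97591914,  0.20812064],
       [-0.99785538, -0.06302822,  0.01766582],
       [-0.00412294, -0.20882836, -0.97794362]])}
side {'vertical_fov': 56.21184177264905, 'cx': 314.83713249366645, 'cy': 200.73581343472324, 'eye': array([0.19746773, 0.52127854, 0.65361631]), 'orientation': array([[-0.83988008, -0.366623  ,  0.40023621],
       [-0.54242501,  0.59330913, -0.59477675],
       [-0.01940496, -0.71663928, -0.697174  ]])}
0.0187 {'time_s': 0.1, 'q': array([-1.36318965e+00,  3.26859872e-01, -1.93473227e-01,  1.05199595e+00,
       -2.84779149e-06,  1.43661240e+00]), 'joint_velocities': array([ 0.00037881, -0.00208034,  0.00270765, -0.00056225,  0.00263673,
        0.00021379]), 'joint_torque': array([-1.09039676e-03, -4.44245088e+01,  2.63035709e+01,  8.02378374e-03,
       -1.63650002e-04, -6.32828829e-06]), 'position': array([ 0.18425773, -0.51767311,  0.23058957]), 'orientation': array([[ 9.42156043e-01,  3.35174416e-01, -3.18708379e-04],
       [ 3.35174507e-01, -9.42154872e-01,  1.49921955e-03],
       [ 2.02227386e-04, -1.51932168e-03, -9.99998825e-01]]), 'force': array([-0.24762487,  0.13203934,  0.99562512]), 'moment': array([0.02281496, 0.05418955, 0.01985524]), 'grasp_force': 0.0, 'opening': 0.9973992809605869}
```

View pics/top0.png

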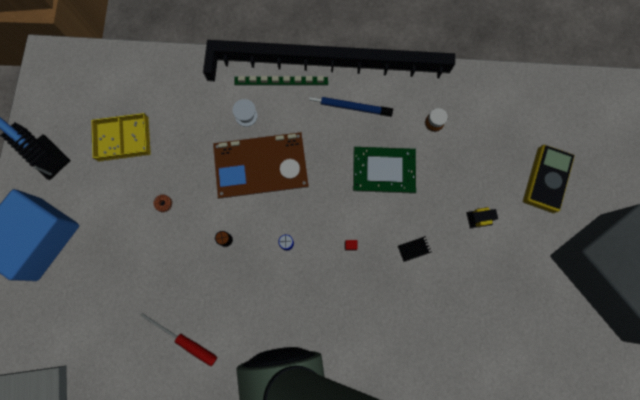

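View pics/side0.png

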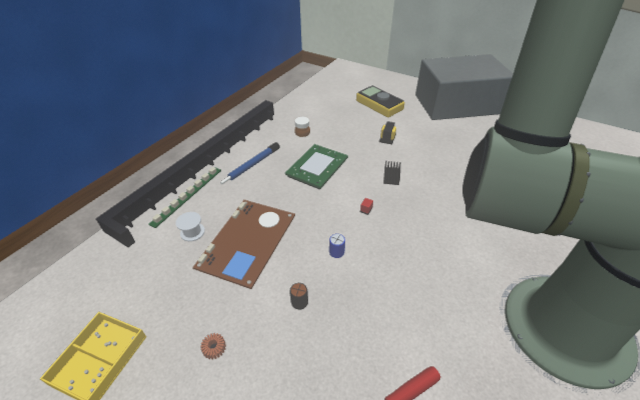

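The top view shows the transformer at (482,217), heat sink (414,248), relay (351,245), blue capacitor (286,242), old capacitor (223,239) and coil (163,203). The brown board is centred near (260,165), with the blue pad on the left and the white pad on the right, and the green board is near (385,169). The side view agrees with this. Next I'll zoom in.

```bash
cat > h.py <<'E'
import cv2,numpy as np
from rig import arm,viewer
def K(n):
    c=viewer.get_calibration(n); f=200/np.tan(np.radians(c['vertical_fov']/2)); return c,f
def ray(n,uv,z):
    c,f=K(n); uv=np.atleast_2d(uv).astype(float)
    d=np.c_[(uv[:,0]-c['cx'])/f,(uv[:,1]-c['cy'])/f,np.ones(len(uv))]@c['orientation'].T
    return (c['eye']+d*((z-c['eye'][2])/d[:,2])[:,None])[:,:2]
def proj(n,P):
    c,f=K(n); p=(np.atleast_2d(P)-c['eye'])@c['orientation']; return p[:,:2]/p[:,2:]*f+[c['cx'],c['cy']]
def cap(n,k):
    im=viewer.capture(n); cv2.imwrite(f"pics/{n}{k}.png",im[:,:,::-1]); return im
E
python3 - <<'E'
import cv2
a=cv2.imread("pics/top0.png")
A=cv2.resize(a[120:270,205:345],None,fx=4,fy=4,interpolation=cv2.INTER_CUBIC);cv2.imwrite("pics/zA.png",A)
B=cv2.resize(a[135:270,335:505],None,fx=4,fy=4,interpolation=cv2.INTER_CUBIC);cv2.imwrite("pics/zB.png",B)
E
```

```text
(no output)
```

View pics/zA.png

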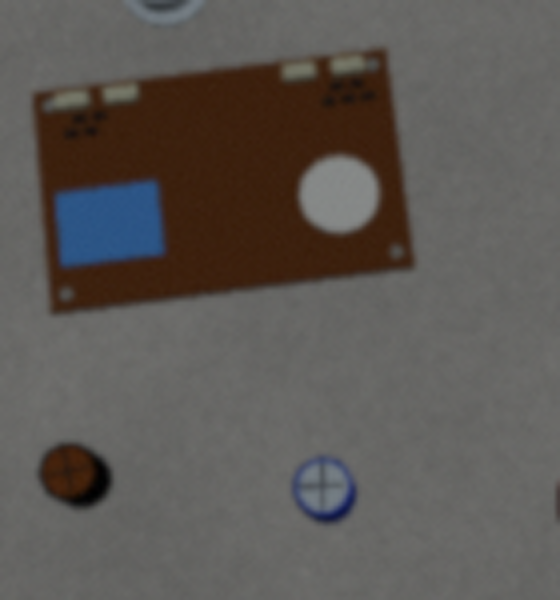

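View pics/zB.png

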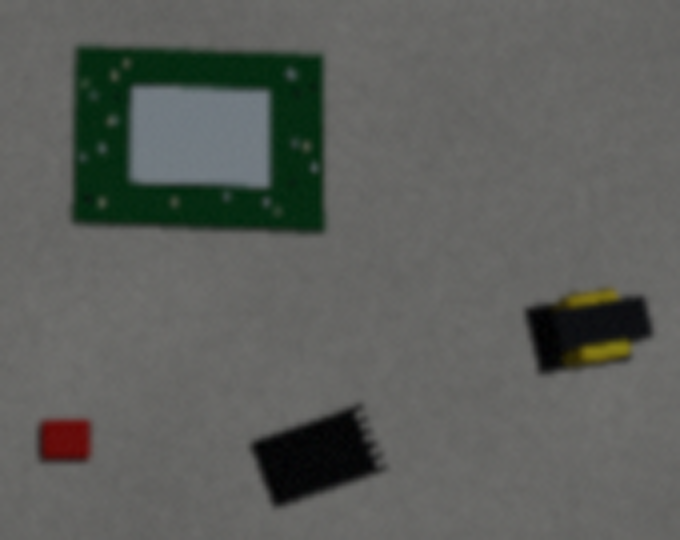

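The zooms show clean outlines. The transformer base's left edge runs from about (467,212) to (470,228), with the yellow winding at its middle. The heat sink's fins run along its long side. Now I'll measure with masks.

```bash
cat > m.py <<'E'
from h import *
def hull(im,roi,fn,up=4,big=True):
    x0,y0,x1,y1=roi; a=cv2.resize(im[y0:y1,x0:x1],None,fx=up,fy=up,interpolation=cv2.INTER_CUBIC).astype(int)
    m=fn(a[...,0],a[...,1],a[...,2]).astype(np.uint8)
    m=cv2.morphologyEx(m,cv2.MORPH_OPEN,np.ones((5,5),np.uint8))
    cs,_=cv2.findContours(m,cv2.RETR_EXTERNAL,cv2.CHAIN_APPROX_NONE)
    c=max(cs,key=cv2.contourArea)[:,0].astype(float)
    return (c+.5)/up-.5+[x0,y0]
def rect(P):
    r=cv2.minAreaRect((P*1000).astype(np.float32)); (c,(w,h),a)=r
    if w<h: a+=90; w,h=h,w          # a: direction of long side, deg
    return np.array(c),w,h,(a+90)%180-90
def prism(n,C,long,short,h,ang=None):
    """centre (mm) from silhouette cast at z=0; long/short sizes mm"""
    P=ray(n,C,0)*1000; e=viewer.get_calibration(n)['eye']*1000; s=e[2]/(e[2]-h)
    if ang is None: ang=rect(P/1000)[3]
    t=np.radians(ang); u=np.array([[np.cos(t),np.sin(t)],[-np.sin(t),np.cos(t)]])
    q=(P-e[:2])@u.T; out=[];res=[]
    for k,L in((0,long),(1,short)):
        lo,hi=q[:,k].min(),q[:,k].max(); a=lo if lo>0 else lo/s; b=hi/s if hi>0 else hi
        out.append((a+b)/2); res.append(b-a-L)
    return np.array(out)@u+e[:2],ang,np.array(res)
E
python3 - <<'E'
from m import *
np.set_printoptions(precision=1,suppress=True)
im=cv2.imread("pics/top0.png")[:,:,::-1]
f=lambda r,g,b:(r>g+22)
C=hull(im,(205,125,315,205),lambda r,g,b:(r>g+15)|(b>r+30)|(r+g+b>380)|(r+g+b<100));print('board@8',rect(ray('top',C,.008)))
C=hull(im,(212,160,250,190),lambda r,g,b:b>r+40);print('blue@10',rect(ray('top',C,.010)))
C=hull(im,(272,150,305,185),lambda r,g,b:(g>95));print('white@10',rect(ray('top',C,.010)))
C=hull(im,(345,140,425,200),lambda r,g,b:(g>r+20)|(r+g+b>330)&(b>r+8));print('green@16',rect(ray('top',C,.016)))
C=hull(im,(360,150,408,188),lambda r,g,b:(r>80));print('plate@19',rect(ray('top',C,.019)))
C=hull(im,(270,228,305,258),lambda r,g,b:(b>r+25)|(r>125));print('cap',prism('top',C,34,34,44,0))
C=hull(im,(205,225,240,255),lambda r,g,b:(r>g+15)|(r+g+b<150));print('old',prism('top',C,34,34,44,0))
C=hull(im,(145,188,180,218),lambda r,g,b:(r>g+18)|(r+g+b<150));print('coil',prism('top',C,42,42,18,0))
C=hull(im,(338,232,365,258),lambda r,g,b:(r>g+40)|(r+g+b<120));print('relay',prism('top',C,28,22,26))
C=hull(im,(390,230,440,265),lambda r,g,b:(r+g+b<165));print('sink',prism('top',C,64,40,26))
C=hull(im,(458,200,505,235),lambda r,g,b:(r+g+b<165)|(r>b+40));print('trafo',prism('top',C,54,40,42))
print(ray('top',[[466.75,212],[470,228.25]],0)*1000)
print([im[y,x] for y,x in((300,400),(217,455),(165,240))])
E
```

```text
board@8 (array([633. , 150.3]), 218.8096923828125, 139.50543212890625, -78.80008125305176)
blue@10 (array([600.1, 215.1]), 61.90734100341797, 46.10797882080078, -78.82465553283691)
white@10 (array([627.2,  78.1]), 46.72803497314453, 46.60883712768555, -86.31809282302856)
green@16 (array([ 638.4, -150.8]), 147.80274963378906, 108.67855834960938, -88.55632841587067)
plate@19 (array([ 638.1, -150.9]), 81.91866302490234, 60.000972747802734, -88.47112286090851)
cap (array([446.6,  71.4]), 0, array([-2.3, -1.1]))
old (array([444.7, 215.5]), 0, array([-3.6, -3.1]))
coil (array([522.4, 374.7]), 0, array([-4.9, -5.5]))
relay (array([451.5, -79.4]), -86.28243851661682, array([-2.6, -2.7]))
sink (array([ 450.6, -224.5]), -67.6522102355957, array([-3.1, -0.7]))
trafo (array([ 534.9, -380.7]), -76.19993209838867, array([-1., -2.]))
[[ 548.5 -353.1]
 [ 509.7 -360.4]]
[array([104, 104, 102], dtype=uint8), array([105, 105, 102], dtype=uint8), array([51, 56, 78], dtype=uint8)]
```

Run:
```python
from m import *
np.set_printoptions(precision=1,suppress=True)
im=cv2.imread("pics/side0.png")[:,:,::-1]; tp=cv2.imread("pics/top0.png")[:,:,::-1]
def box(c,a,L,S,h):
    t=np.radians(a);u=np.array([np.cos(t),np.sin(t)]);v=np.array([-u[1],u[0]])
    return np.array([[*(np.array(c)+i*L/2*u+j*S/2*v),z] for z in(0,h) for i,j in((1,1),(1,-1),(-1,-1),(-1,1))])/1000
def cyl(c,r,h): return np.array([[c[0]+r*np.cos(t),c[1]+r*np.sin(t),z] for z in (0,h) for t in np.linspace(0,6.28,25)])/1000
sh={'trafo':box((535,-382),-78,54,40,42),'sink':box((450.6,-224.5),-67.7,64,40,26),'relay':box((451.5,-79.4),-86.3,28,22,26),'cap':cyl((446.6,71.4),17,44),'coil':cyl((522.4,374.7),21,18)}
rows=[]
for n,I in(('top',tp),('side',im)):
    row=[]
    for k,P in sh.items():
        q=proj(n,P); c=q.mean(0).round().astype(int); w=19 if n=='top' else 20
        a=cv2.resize(I[c[1]-w:c[1]+w,c[0]-w:c[0]+w],(160,160),interpolation=cv2.INTER_CUBIC).copy();a=np.clip(a.astype(int)*2,0,255).astype(np.uint8); f=80/w
        for s in range(0,len(q),len(q)//2):
            p=((q[s:s+len(q)//2]-c+w+.5)*f).astype(np.int32); cv2.polylines(a,[p],True,(0,255,0) if s==0 else (255,0,255),1)
        row.append(a)
    rows.append(np.hstack(row))
cv2.imwrite("pics/ov.png",np.vstack(rows)[:,:,::-1])
```

```text
(no output)
```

View pics/ov.png

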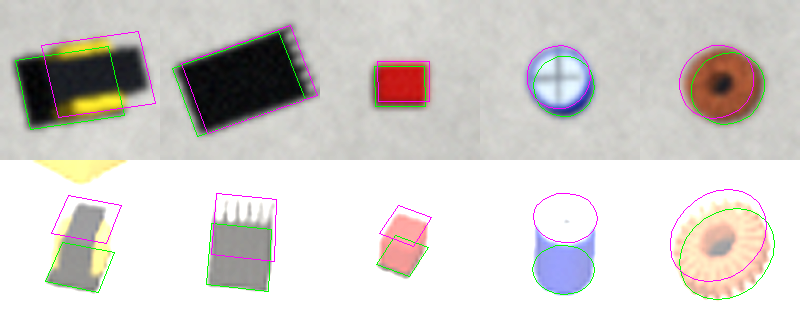

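The overlays agree with both views to about 2 mm; only the coil needs a small shift, to about (521,373). Now I'll work out the first move.

```bash
cat > go.py <<'E'
import sys
from h import *
# go.py x y z yaw : tool deltas (mm, in present axes) then roll to bring tool y to yaw (mod 180)
o=arm.get_obs(); R=o['orientation']; p=o['position']*1000
x,y,z,a=[float(v) for v in sys.argv[1:5]]
d=R.T@(np.array([x,y,z])-p); ya=np.degrees(np.arctan2(R[1,1],R[0,1]))
r=(ya-a+90)%180-90
print('t',round(o['time_s'],1),'pos',p.round(1),'yaw',round(ya,1),'q6',o['q'][5].round(2),'open',round(o['opening']*85.4,1),'gf',round(o['grasp_force'],1),'F',o['force'].round(1))
print('d tool',d.round(1),'roll',round(r,1))
E
python3 go.py 535 -382 120 12
```

```text
t 0.1 pos [ 184.3 -517.7  230.6] yaw -70.4 q6 1.44 open 85.2 gf 0.0 F [-0.2  0.1  1. ]
d tool [375.9 -10.1 110.7] roll -82.4
```

send_rows --pt "37.6 -1 5" --pt "37.6 -1 5" --pt "37.6 -1 5" --pt "37.6 -1 5" --pt "37.6 -1 5" --pt "37.6 -1 5" --pt "37.6 -1 5" --pt "37.6 -1 5" --pt "37.6 -1 5" --pt "37.5 -1 5" --roll '[0, 0, 0, 0, 0, 0, 0, 0, 0, 0]' --grip '[85, 85, 85, 85, 85, 85, 85, 85, 85, 85]'

```text
time_s: 0.93
position: [0.5366, -0.3816, 0.1805]
orientation: [[0.942, 0.335, -0.001], [0.335, -0.942, 0.001], [-0.001, -0.001, -1.0]]
force: [-0.3, -1.2, 0.7]
opening: 0.994
grasp_force: 0.0
```

send_rows --pt "0 0 6" --pt "0 0 6" --pt "0 0 6" --pt "0 0 6" --pt "0 0 6" --pt "0 0 6" --pt "0 0 6" --pt "0 0 6" --pt "0 0 6" --pt "0 0 6" --roll '[-7, -7, -7, -7, -7, -7, -7, -7, -7, -7]' --grip '[85, 85, 85, 85, 85, 85, 85, 85, 85, 85]'

```text
time_s: 1.77
position: [0.5348, -0.3825, 0.1204]
orientation: [[0.001, 1.0, -0.001], [1.0, -0.001, 0.001], [0.001, -0.001, -1.0]]
force: [0.5, 0.3, -0.1]
opening: 0.994
grasp_force: 0.0
```

send_rows --pt "0 0 0" --pt "0 0 0" --pt "0 0 0" --pt "0 0 0" --roll '[-6.2, -6.2, 0, 0]' --grip '[85, 85, 85, 85]'

```text
time_s: 2.1
position: [0.5349, -0.3826, 0.1208]
orientation: [[-0.205, 0.979, -0.001], [0.979, 0.205, 0.001], [0.001, -0.001, -1.0]]
force: [0.5, -0.4, 0.2]
opening: 0.994
grasp_force: 0.0
```

```bash
python3 go.py 535 -382 5 12
```

```text
t 2.1 pos [ 534.9 -382.6  120.8] yaw 11.8 q6 0.63 open 84.9 gf 0.0 F [ 0.5 -0.4  0.2]
d tool [  0.5   0.2 115.8] roll -0.2
```

send_rows --pt "0 0 20" --pt "0 0 20" --pt "0 0 20" --pt "0 0 20" --pt "0 0 15" --pt "0 0 10" --pt "0 0 6" --pt "0 0 4" --pt "0 0 0" --roll '[0, 0, 0, 0, 0, 0, 0, 0, 0]' --grip '[85, 85, 85, 85, 85, 85, 85, 85, 85]'

```text
time_s: 2.85
position: [0.5351, -0.3827, 0.0059]
orientation: [[-0.207, 0.978, -0.0], [0.978, 0.207, 0.0], [0.0, -0.0, -1.0]]
force: [-0.7, -0.4, 1.0]
opening: 0.996
grasp_force: 0.0
```

send_rows --pt "0 0 0" --pt "0 0 0" --pt "0 0 0" --pt "0 0 0" --pt "0 0 0" --pt "0 0 0" --pt "0 0 0" --pt "0 0 0" --pt "0 0 0" --pt "0 0 0" --roll '[0, 0, 0, 0, 0, 0, 0, 0, 0, 0]' --grip '[70, 60, 52, 48, 44, 40, 36, 34, 32, 30]' --squeeze 40

```text
time_s: 3.68
position: [0.5356, -0.383, 0.0068]
orientation: [[-0.208, 0.978, 0.001], [0.978, 0.208, -0.001], [-0.001, 0.001, -1.0]]
force: [0.4, 1.3, 4.6]
opening: 0.459
grasp_force: 41.1
```

```bash
python3 go.py 535 -382 100 12; python3 -c "
from h import *
im=cap('side','1'); a=im[80:220,320:480]; cv2.imwrite('pics/s1.png',cv2.resize(a,None,fx=4,fy=4)[:,:,::-1])"
```

```text
t 3.7 pos [ 535.6 -383.     6.8] yaw 12.0 q6 0.63 open 39.2 gf 41.1 F [0.4 1.3 4.6]
d tool [  1.1  -0.3 -93.2] roll -0.0
```

View pics/s1.png

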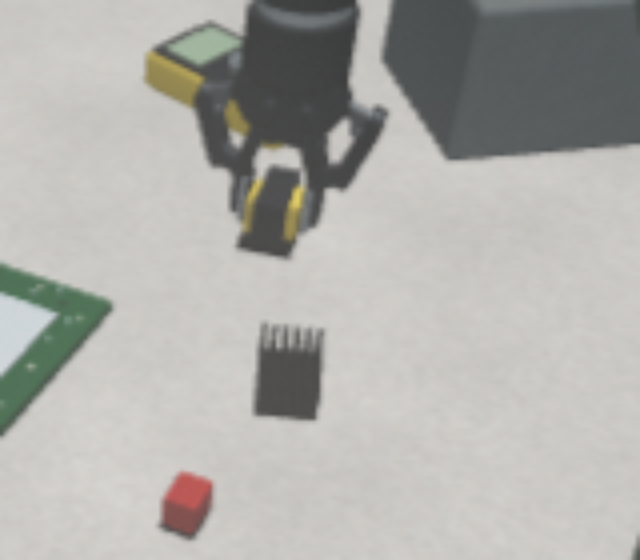

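It is held at the winding: the base is level, the opening reads 39.2 mm and the grip force 41 N. Now I'll lift and carry it.

send_rows --pt "0 0 -4" --pt "0 0 -10" --pt "0 0 -18" --pt "0 0 -24" --pt "0 0 -24" --pt "0 0 -20" --pt "0 0 -12" --pt "0 0 -6" --pt "0 0 0" --roll '[0, 0, 0, 0, 0, 0, 0, 0, 0]' --grip '[30, 30, 30, 30, 30, 30, 30, 30, 30]'

```text
time_s: 4.48
position: [0.5356, -0.3832, 0.1256]
orientation: [[-0.208, 0.978, 0.001], [0.978, 0.208, -0.001], [-0.002, 0.001, -1.0]]
force: [0.5, -0.0, -1.5]
opening: 0.466
grasp_force: 40.5
```

```bash
python3 go.py 600 215 120 11.2
```

```text
t 4.5 pos [ 535.6 -383.2  125.6] yaw 12.0 q6 0.63 open 39.8 gf 40.5 F [ 0.5 -0.  -1.5]
d tool [571.8 187.2   4.9] roll 0.8
```

send_rows --pt "10 3.3 0" --pt "20 6.5 0" --pt "30 9.8 0" --pt "32 10.5 0" --pt "32 10.5 0" --pt "32 10.5 0" --pt "32 10.5 0" --pt "32 10.5 0" --pt "32 10.5 0" --pt "32 10.5 0" --roll '[0, 0, 0, 0, 0, 0, 0, 0, 0, 0]' --grip '[30, 30, 30, 30, 30, 30, 30, 30, 30, 30]'

```text
time_s: 5.32
position: [0.5656, -0.0829, 0.1225]
orientation: [[-0.208, 0.978, -0.003], [0.978, 0.208, 0.001], [0.002, -0.003, -1.0]]
force: [0.8, -0.2, -1.1]
opening: 0.463
grasp_force: 40.5
```

send_rows --pt "32 10.5 0" --pt "32 10.5 0" --pt "32 10.5 0" --pt "32 10.5 0" --pt "32 10.5 0" --pt "32 10.5 0" --pt "32 10.5 0" --pt "30 9.8 0" --pt "20 6.5 0" --pt "10 3.3 0" --roll '[0, 0, 0, 0, 0, 0, 0, 0, 0, 0]' --grip '[30, 30, 30, 30, 30, 30, 30, 30, 30, 30]'

```text
time_s: 6.15
position: [0.5974, 0.2148, 0.1223]
orientation: [[-0.211, 0.977, -0.003], [0.977, 0.211, 0.0], [0.001, -0.003, -1.0]]
force: [-0.6, -0.4, -0.7]
opening: 0.463
grasp_force: 40.5
```

send_rows --pt "3.8 1 0" --pt "0 0 0" --pt "0 0 0" --pt "0 0 0" --roll '[0.8, 0, 0, 0]' --grip '[30, 30, 30, 30]'

```text
time_s: 6.48
position: [0.5993, 0.2139, 0.124]
orientation: [[-0.192, 0.981, -0.001], [0.981, 0.192, -0.001], [-0.0, -0.001, -1.0]]
force: [0.4, 0.1, -1.7]
opening: 0.464
grasp_force: 40.5
```

```bash
python3 go.py 600 215 18 11.2
```

```text
t 6.5 pos [599.3 213.9 124. ] yaw 11.1 q6 1.6 open 39.6 gf 40.5 F [ 0.4  0.1 -1.7]
d tool [  1.   1. 106.] roll -0.1
```

send_rows --pt "1 1 10" --pt "0 0 20" --pt "0 0 22" --pt "0 0 20" --pt "0 0 14" --pt "0 0 8" --pt "0 0 5" --pt "0 0 3" --pt "0 0 0" --pt "0 0 0" --roll '[0, 0, 0, 0, 0, 0, 0, 0, 0, 0]' --grip '[30, 30, 30, 30, 30, 30, 30, 30, 30, 30]'

```text
time_s: 7.32
position: [0.601, 0.2166, 0.023]
orientation: [[-0.194, 0.981, 0.001], [0.981, 0.194, 0.0], [0.0, 0.001, -1.0]]
force: [-0.3, -0.6, -0.7]
opening: 0.46
grasp_force: 40.6
```

send_rows --pt "0 0 1.5" --pt "0 0 1" --pt "0 0 0.7" --pt "0 0 0.5" --pt "0 0 0" --roll '[0, 0, 0, 0, 0]' --grip '[30, 30, 30, 30, 30]'

```text
time_s: 7.73
position: [0.6003, 0.2166, 0.0186]
orientation: [[-0.194, 0.981, 0.0], [0.981, 0.194, 0.0], [0.0, 0.0, -1.0]]
force: [-0.0, -0.3, -1.1]
opening: 0.464
grasp_force: 40.6
```

```bash
python3 go.py 600 215 17 11.2
```

```text
t 7.7 pos [600.3 216.6  18.6] yaw 11.2 q6 1.61 open 39.6 gf 40.6 F [-0.  -0.3 -1.1]
d tool [-1.5 -0.6  1.6] roll -0.0
```

send_rows --pt "-1.5 -0.5 0" --pt "0 0 0.6" --pt "0 0 0.6" --pt "0 0 0.5" --pt "0 0 0" --pt "0 0 0" --roll '[0, 0, 0, 0, 0, 0]' --grip '[30, 30, 30, 30, 30, 30]'

```text
time_s: 8.23
position: [0.6001, 0.215, 0.0169]
orientation: [[-0.194, 0.981, -0.0], [0.981, 0.194, -0.0], [-0.0, -0.0, -1.0]]
force: [-0.2, 0.4, -1.7]
opening: 0.461
grasp_force: 40.5
```

```bash
python3 go.py 600 215 17 11.2;  python3 -c "
from h import *
im=cap('side','2'); a=im[190:310,180:320]; cv2.imwrite('pics/s2.png',cv2.resize(a,None,fx=4,fy=4,interpolation=2)[:,:,::-1])"
```

```text
t 8.2 pos [600.1 215.   16.9] yaw 11.2 q6 1.6 open 39.3 gf 40.5 F [-0.2  0.4 -1.7]
d tool [-0.  -0.1 -0.1] roll -0.0
```

View pics/s2.png

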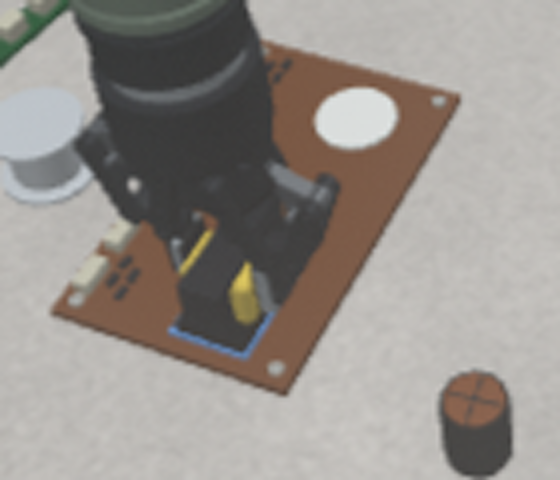

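It sits over the blue pad with an even blue border, crop (170-270, 310-355). I'll lower it to contact.

send_rows --pt "0 0 0.4" --pt "0 0 0.4" --pt "0 0 0.4" --pt "0 0 0" --roll '[0, 0, 0, 0]' --grip '[30, 30, 30, 30]'

```text
time_s: 8.62
position: [0.6002, 0.2151, 0.0168]
orientation: [[-0.194, 0.981, 0.0], [0.981, 0.194, -0.0], [-0.0, 0.0, -1.0]]
force: [-2.8, -0.8, 7.4]
opening: 0.458
grasp_force: 41.6
```

send_rows --pt "0 0 -0.5" --pt "0 0 0" --pt "0 0 0" --pt "0 0 0" --pt "0 0 0" --pt "0 0 0" --pt "0 0 0" --pt "0 0 -5" --pt "0 0 -12" --pt "0 0 -20" --roll '[0, 0, 0, 0, 0, 0, 0, 0, 0, 0]' --grip '[39, 42, 46, 52, 60, 68, 68, 68, 68, 68]'

```text
time_s: 9.45
position: [0.5986, 0.2146, 0.0524]
orientation: [[-0.194, 0.981, -0.004], [0.981, 0.194, -0.001], [-0.0, -0.004, -1.0]]
force: [0.4, 0.4, -0.1]
opening: 0.799
grasp_force: 0.0
```

send_rows --pt "0 0 -25" --pt "0 0 -25" --pt "0 0 -20" --pt "0 0 -10" --pt "0 0 0" --roll '[0, 0, 0, 0, 0]' --grip '[68, 68, 68, 68, 68]'

```text
time_s: 9.87
position: [0.6022, 0.2156, 0.1369]
orientation: [[-0.194, 0.981, 0.006], [0.981, 0.194, 0.001], [0.0, 0.006, -1.0]]
force: [0.8, 0.1, 0.5]
opening: 0.794
grasp_force: 0.0
```

```bash
python3 go.py 446.6 71.4 120 0
```

```text
t 9.9 pos [602.2 215.6 136.9] yaw 11.2 q6 1.6 open 67.8 gf 0.0 F [0.8 0.1 0.5]
d tool [-111.2 -180.7   15.8] roll 11.2
```

send_rows --pt "-6 -10 0" --pt "-12 -19 2" --pt "-13 -21 2" --pt "-13 -21 2" --pt "-13 -21 2" --pt "-13 -21 2" --pt "-13 -21 2" --pt "-13 -21 2" --pt "-10 -16 2" --pt "-5 -9.7 0" --roll '[0, 0, 0, 0, 0, 0, 0, 0, 0, 0]' --grip '[68, 68, 68, 68, 68, 68, 68, 68, 68, 68]'

```text
time_s: 10.7
position: [0.4414, 0.07, 0.1158]
orientation: [[-0.193, 0.981, -0.004], [0.981, 0.193, -0.0], [0.0, -0.004, -1.0]]
force: [-0.4, 0.7, 0.9]
opening: 0.796
grasp_force: 0.0
```

send_rows --pt "0 0 0" --pt "0 0 0" --pt "0 0 0" --roll '[0, 0, 0]' --grip '[68, 68, 68]'

```text
time_s: 10.95
position: [0.4456, 0.0715, 0.1173]
orientation: [[-0.194, 0.981, 0.001], [0.981, 0.194, 0.0], [0.0, 0.001, -1.0]]
force: [0.4, 0.4, -0.3]
opening: 0.799
grasp_force: 0.0
```

```bash
python3 go.py 446.6 71.4 7 11.2
python3 - <<'E'
from m import *
np.set_printoptions(precision=1,suppress=True)
im=cap('top','3')
C=hull(im,(212,155,250,190),lambda r,g,b:b>r+40);print('blue visible',rect(ray('top',C,.010)))
C=hull(im,(205,150,255,195),lambda r,g,b:(r+g+b<100)|((r>b+40)&(g>70)));print('trafo',prism('top',C,54,40,52,-78.8))
cv2.imwrite('pics/t3.png',cv2.resize(im[140:200,205:315],None,fx=6,fy=6,interpolation=2)[:,:,::-1])
E
```

```text
t 10.9 pos [445.6  71.5 117.3] yaw 11.2 q6 1.37 open 68.2 gf 0.0 F [ 0.4  0.4 -0.3]
d tool [ -0.3   0.8 110.3] roll 0.0Traceback (most recent call last):
  File "<stdin>", line 4, in <module>
  File "m.py", line 7, in hull
    c=max(cs,key=cv2.contourArea)[:,0].astype(float)
      ~~~^^^^^^^^^^^^^^^^^^^^^^^^
ValueError: max() iterable argument is empty
```

send_rows --pt "0 0.8 12" --pt "0 0 22" --pt "0 0 24" --pt "0 0 22" --pt "0 0 14" --pt "0 0 8" --pt "0 0 5" --pt "0 0 2" --pt "0 0 0" --roll '[0, 0, 0, 0, 0, 0, 0, 0, 0]' --grip '[68, 68, 68, 68, 68, 68, 68, 68, 68]'

```text
time_s: 11.75
position: [0.4457, 0.0714, 0.0083]
orientation: [[-0.194, 0.981, 0.0], [0.981, 0.194, 0.0], [-0.0, 0.0, -1.0]]
force: [0.1, 0.5, 0.1]
opening: 0.794
grasp_force: 0.0
```

send_rows --pt "0 0 0" --pt "0 0 0" --pt "0 0 0" --pt "0 0 0" --pt "0 0 0" --pt "0 0 0" --pt "0 0 0" --pt "0 0 0" --pt "0 0 0" --pt "0 0 0" --roll '[0, 0, 0, 0, 0, 0, 0, 0, 0, 0]' --grip '[60, 52, 46, 42, 38, 35, 32, 29, 26, 25]' --squeeze 30

```text
time_s: 12.58
position: [0.4455, 0.0713, 0.0086]
orientation: [[-0.194, 0.981, 0.001], [0.981, 0.194, 0.0], [-0.0, 0.001, -1.0]]
force: [-1.5, -0.4, 4.7]
opening: 0.391
grasp_force: 29.6
```

```bash
python3 go.py 446.6 71.4 120 11.2; python3 -c "
from h import *
im=cap('side','3'); a=im[180:320,180:380]; cv2.imwrite('pics/s3.png',cv2.resize(a,None,fx=4,fy=4,interpolation=2)[:,:,::-1])"
```

```text
t 12.6 pos [445.5  71.3   8.6] yaw 11.2 q6 1.37 open 33.4 gf 29.6 F [-1.5 -0.4  4.7]
d tool [-1.000e-01  1.100e+00 -1.114e+02] roll -0.0
```

View pics/s3.png

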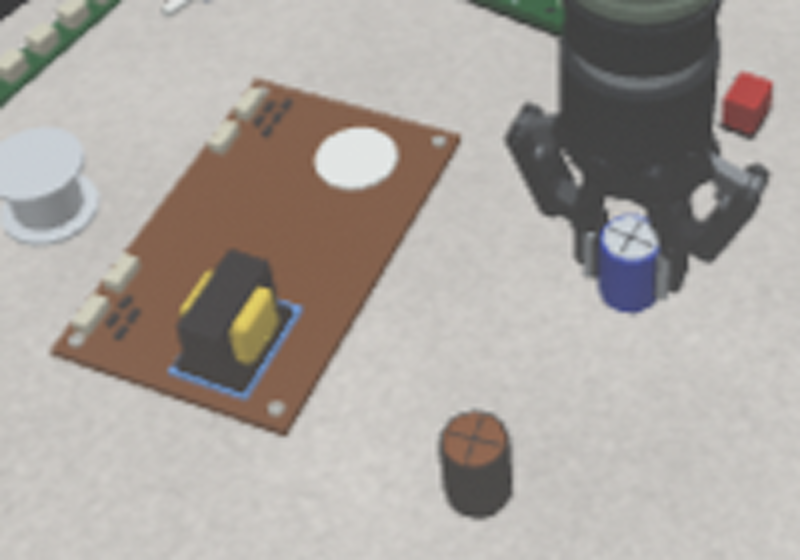

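The transformer stands centred on the blue pad with a rim on each visible side, and the capacitor is gripped upright at crop (630,260). Now to carry it.

send_rows --pt "0 0 -4" --pt "0 0 -10" --pt "0 0 -18" --pt "0 0 -18" --pt "0 0 -18" --pt "0 0 -14" --pt "0 0 -6" --pt "0 0 0" --pt "0 0 0" --roll '[0, 0, 0, 0, 0, 0, 0, 0, 0]' --grip '[25, 25, 25, 25, 25, 25, 25, 25, 25]'

```text
time_s: 13.38
position: [0.445, 0.0712, 0.0959]
orientation: [[-0.194, 0.981, 0.0], [0.981, 0.194, 0.0], [-0.0, 0.0, -1.0]]
force: [-0.0, 0.4, -0.8]
opening: 0.385
grasp_force: 29.9
```

```bash
python3 go.py 627.1 77.9 20 11.2
```

```text
t 13.4 pos [445.   71.2  95.9] yaw 11.2 q6 1.37 open 32.9 gf 29.9 F [-0.   0.4 -0.8]
d tool [-28.8 179.9  75.9] roll -0.0
```

send_rows --pt "-1.6 10 0" --pt "-3.2 20 0" --pt "-3.5 22 0" --pt "-3.5 22 0" --pt "-3.5 22 0" --pt "-3.5 22 0" --pt "-3.5 22 0" --pt "-3.5 22 0" --pt "-2.4 12 0" --pt "-0.6 5.9 0" --roll '[0, 0, 0, 0, 0, 0, 0, 0, 0, 0]' --grip '[25, 25, 25, 25, 25, 25, 25, 25, 25, 25]'

```text
time_s: 14.22
position: [0.6291, 0.0777, 0.0944]
orientation: [[-0.194, 0.981, -0.001], [0.981, 0.194, -0.0], [0.0, -0.001, -1.0]]
force: [-0.2, -0.9, -0.0]
opening: 0.389
grasp_force: 30.0
```

send_rows --pt "0 0 0" --pt "0 0 10" --pt "0 0 18" --pt "0 0 18" --pt "0 0 14" --pt "0 0 8" --pt "0 0 4" --pt "0 0 1" --pt "0 0 0" --pt "0 0 0" --roll '[0, 0, 0, 0, 0, 0, 0, 0, 0, 0]' --grip '[25, 25, 25, 25, 25, 25, 25, 25, 25, 25]'

```text
time_s: 15.05
position: [0.6278, 0.0779, 0.024]
orientation: [[-0.194, 0.981, 0.001], [0.981, 0.194, 0.0], [-0.0, 0.001, -1.0]]
force: [0.2, -0.2, -0.9]
opening: 0.391
grasp_force: 30.0
```

```bash
python3 go.py 627.1 77.9 18.6 11.2
```

```text
t 15.1 pos [627.8  77.9  24. ] yaw 11.2 q6 1.38 open 33.4 gf 30.0 F [ 0.2 -0.2 -0.9]
d tool [ 0.1 -0.7  5.4] roll -0.0
```

send_rows --pt "0 -0.7 2" --pt "0 0 1.5" --pt "0 0 0.8" --pt "0 0 0.6" --pt "0 0 0.5" --pt "0 0 0.4" --pt "0 0 0" --roll '[0, 0, 0, 0, 0, 0, 0]' --grip '[25, 25, 25, 25, 25, 25, 25]'

```text
time_s: 15.63
position: [0.6267, 0.0777, 0.0186]
orientation: [[-0.194, 0.981, 0.001], [0.981, 0.194, -0.0], [-0.0, 0.0, -1.0]]
force: [-3.1, 0.2, 7.8]
opening: 0.387
grasp_force: 30.7
```

Contact. Next I'll release, rise and head for the relay.

send_rows --pt "0 0 -0.4" --pt "0 0 0" --pt "0 0 0" --pt "0 0 0" --pt "0 0 0" --pt "0 0 0" --pt "0 0 0" --pt "0 0 -5" --pt "0 0 -12" --pt "0 0 -20" --roll '[0, 0, 0, 0, 0, 0, 0, 0, 0, 0]' --grip '[33, 36, 40, 46, 52, 60, 60, 60, 60, 60]'

```text
time_s: 16.47
position: [0.625, 0.0777, 0.054]
orientation: [[-0.194, 0.981, -0.004], [0.981, 0.194, -0.0], [0.001, -0.004, -1.0]]
force: [-0.1, 0.1, 0.6]
opening: 0.704
grasp_force: 0.0
```

send_rows --pt "0 0 -25" --pt "0 0 -25" --pt "0 0 -15" --pt "0 0 -5" --pt "0 0 0" --roll '[0, 0, 0, 0, 0]' --grip '[60, 60, 60, 60, 60]'

```text
time_s: 16.88
position: [0.628, 0.0778, 0.1273]
orientation: [[-0.194, 0.981, 0.004], [0.981, 0.194, 0.0], [-0.001, 0.004, -1.0]]
force: [0.3, -1.0, 0.0]
opening: 0.705
grasp_force: 0.0
```

```bash
python3 go.py 451.5 -79.4 100 3.7
```

```text
t 16.9 pos [628.   77.8 127.3] yaw 11.2 q6 1.38 open 60.2 gf 0.0 F [ 0.3 -1.   0. ]
d tool [-119.9 -203.7   26.6] roll 7.5
```

send_rows --pt "-6 -10 0" --pt "-12 -20 3" --pt "-14 -24 3" --pt "-14 -24 3" --pt "-14 -24 3" --pt "-14 -24 3" --pt "-14 -24 3" --pt "-14 -24 3" --pt "-12 -20 3" --pt "-5.9 -9.7 2" --roll '[0, 0, 0, 0, 0, 0, 0, 0, 0, 0]' --grip '[60, 60, 60, 60, 60, 60, 60, 60, 60, 60]'

```text
time_s: 17.72
position: [0.4465, -0.08, 0.0974]
orientation: [[-0.192, 0.981, -0.004], [0.981, 0.192, 0.001], [0.001, -0.004, -1.0]]
force: [-0.5, 0.5, 0.7]
opening: 0.703
grasp_force: 0.0
```

send_rows --pt "0 0 0" --pt "0 0 0" --pt "0 0 0" --pt "0 0 0" --roll '[4, 3.5, 0, 0]' --grip '[60, 55, 50, 50]'

```text
time_s: 18.05
position: [0.45, -0.0792, 0.0984]
orientation: [[-0.066, 0.998, -0.001], [0.998, 0.066, 0.0], [0.0, -0.0, -1.0]]
force: [-0.6, 0.2, -0.7]
opening: 0.586
grasp_force: 0.0
```

```bash
python3 go.py 451.5 -79.4 4 3.7
```

```text
t 18.1 pos [450.  -79.2  98.4] yaw 3.8 q6 1.17 open 50.0 gf 0.0 F [-0.6  0.2 -0.7]
d tool [-0.4  1.6 94.4] roll 0.1
```

send_rows --pt "-0.4 1.5 12" --pt "0 0 20" --pt "0 0 20" --pt "0 0 18" --pt "0 0 12" --pt "0 0 7" --pt "0 0 4" --pt "0 0 1.5" --pt "0 0 0" --roll '[0, 0, 0, 0, 0, 0, 0, 0, 0]' --grip '[50, 50, 50, 50, 50, 50, 50, 50, 50]'

```text
time_s: 18.8
position: [0.4518, -0.0796, 0.0044]
orientation: [[-0.065, 0.998, 0.0], [0.998, 0.065, -0.0], [-0.0, 0.0, -1.0]]
force: [-1.9, 0.2, 0.3]
opening: 0.587
grasp_force: 0.0
```

send_rows --pt "0 0 0" --pt "0 0 0" --pt "0 0 0" --pt "0 0 0" --pt "0 0 0" --pt "0 0 0" --pt "0 0 0" --pt "0 0 0" --pt "0 0 0" --pt "0 0 0" --roll '[0, 0, 0, 0, 0, 0, 0, 0, 0, 0]' --grip '[44, 38, 33, 29, 26, 23, 20, 17, 15, 15]' --squeeze 25

```text
time_s: 19.63
position: [0.4517, -0.0798, 0.0045]
orientation: [[-0.064, 0.998, 0.0], [0.998, 0.064, -0.0], [-0.0, 0.0, -1.0]]
force: [-0.5, 0.7, 5.4]
opening: 0.253
grasp_force: 25.2
```

send_rows --pt "0 0 -4" --pt "0 0 -10" --pt "0 0 -18" --pt "0 0 -18" --pt "0 0 -18" --pt "0 0 -14" --pt "0 0 -6" --pt "0 0 0" --pt "0 0 0" --roll '[0, 0, 0, 0, 0, 0, 0, 0, 0]' --grip '[15, 15, 15, 15, 15, 15, 15, 15, 15]'

```text
time_s: 20.38
position: [0.4514, -0.0796, 0.092]
orientation: [[-0.064, 0.998, 0.0], [0.998, 0.064, 0.0], [0.0, 0.0, -1.0]]
force: [0.1, 0.2, -0.5]
opening: 0.253
grasp_force: 24.5
```

```bash
python3 go.py 613.4 146.4 90 11.2; python3 -c "
from h import *
im=cap('side','4'); a=im[120:300,180:410]; cv2.imwrite('pics/s4.png',cv2.resize(a,None,fx=3.3,fy=3.3,interpolation=2)[:,:,::-1])"
```

```text
t 20.4 pos [451.4 -79.6  92. ] yaw 3.7 q6 1.17 open 21.6 gf 24.5 F [ 0.1  0.2 -0.5]
d tool [215.2 176.2   2. ] roll -7.5
```

View pics/s4.png

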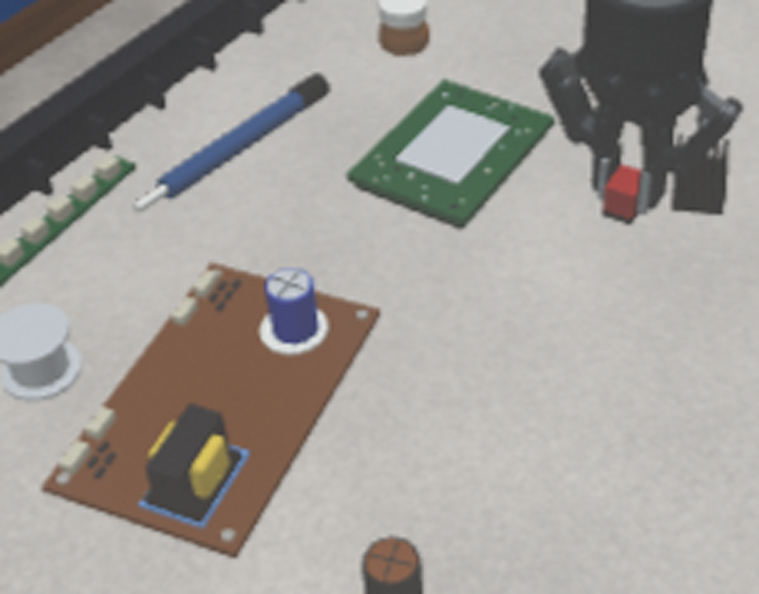

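The capacitor is centred on the white pad and the relay is held upright at crop (625,193). I'll carry it to the middle.

send_rows --pt "10 8 0" --pt "20 16.5 0" --pt "26 21 0" --pt "26 21 0" --pt "26 21 0" --pt "26 21 0" --pt "26 21 0" --pt "26 21 0" --pt "20 17 0" --pt "9.2 8.7 0" --roll '[0, 0, 0, 0, 0, 0, 0, 0, 0, 0]' --grip '[15, 15, 15, 15, 15, 15, 15, 15, 15, 15]'

```text
time_s: 21.27
position: [0.6144, 0.1494, 0.0905]
orientation: [[-0.067, 0.998, -0.001], [0.998, 0.067, 0.001], [0.001, -0.001, -1.0]]
force: [0.1, -0.5, -0.3]
opening: 0.252
grasp_force: 24.6
```

send_rows --pt "0 0 0" --pt "0 0 0" --pt "0 0 10" --pt "0 0 18" --pt "0 0 18" --pt "0 0 14" --pt "0 0 8" --pt "0 0 4" --pt "0 0 0" --pt "0 0 0" --roll '[-4, -3.5, 0, 0, 0, 0, 0, 0, 0, 0]' --grip '[15, 15, 15, 15, 15, 15, 15, 15, 15, 15]'

```text
time_s: 22.1
position: [0.6136, 0.1463, 0.0202]
orientation: [[-0.193, 0.981, -0.0], [0.981, 0.193, 0.0], [0.0, -0.0, -1.0]]
force: [0.7, -1.1, -1.1]
opening: 0.253
grasp_force: 24.6
```

```bash
python3 go.py 613.4 146.4 12.5 11.2
```

```text
t 22.1 pos [613.6 146.3  20.2] yaw 11.1 q6 1.49 open 21.6 gf 24.6 F [ 0.7 -1.1 -1.1]
d tool [ 0.1 -0.2  7.7] roll -0.1
```

send_rows --pt "0 0 3" --pt "0 0 2" --pt "0 0 1.2" --pt "0 0 0.6" --pt "0 0 0.5" --pt "0 0 0.4" --pt "0 0 0.4" --pt "0 0 0" --roll '[0, 0, 0, 0, 0, 0, 0, 0]' --grip '[15, 15, 15, 15, 15, 15, 15, 15]'

```text
time_s: 22.77
position: [0.6136, 0.1464, 0.0126]
orientation: [[-0.194, 0.981, 0.0], [0.981, 0.194, 0.0], [-0.0, 0.0, -1.0]]
force: [-1.3, -0.0, 2.2]
opening: 0.251
grasp_force: 25.0
```

send_rows --pt "0 0 0" --pt "0 0 0" --pt "0 0 0" --pt "0 0 0" --pt "0 0 0" --pt "0 0 0" --pt "0 0 0" --pt "0 0 -5" --pt "0 0 -12" --pt "0 0 -20" --roll '[0, 0, 0, 0, 0, 0, 0, 0, 0, 0]' --grip '[21, 24, 28, 34, 40, 48, 48, 48, 48, 48]'

```text
time_s: 23.6
position: [0.612, 0.1462, 0.0484]
orientation: [[-0.194, 0.981, -0.004], [0.981, 0.194, -0.0], [0.0, -0.004, -1.0]]
force: [-0.2, 0.5, -0.1]
opening: 0.562
grasp_force: 0.0
```

send_rows --pt "0 0 -25" --pt "0 0 -25" --pt "0 0 -15" --pt "0 0 -5" --pt "0 0 0" --roll '[0, 0, 0, 0, 0]' --grip '[48, 55, 65, 72, 72]'

```text
time_s: 24.02
position: [0.615, 0.1466, 0.1217]
orientation: [[-0.194, 0.981, 0.004], [0.981, 0.194, 0.001], [-0.0, 0.004, -1.0]]
force: [0.8, 0.7, 0.9]
opening: 0.842
grasp_force: 0.0
```

```bash
python3 go.py 521.3 373.5 100 101.2
```

```text
t 24.0 pos [615.  146.6 121.7] yaw 11.2 q6 1.49 open 71.9 gf 0.0 F [0.8 0.7 0.9]
d tool [240.8 -48.   21.5] roll 90.0
```

send_rows --pt "10 -2 0" --pt "22 -4.4 2" --pt "29 -5.8 3" --pt "29 -5.8 3" --pt "29 -5.8 3" --pt "29 -5.8 3" --pt "29 -5.8 3" --pt "29 -5.8 3" --pt "22 -4.4 0" --pt "12.8 -2.4 0" --roll '[0, 0, 0, 0, 0, 0, 0, 0, 0, 0]' --grip '[72, 72, 72, 72, 72, 72, 72, 72, 72, 72]'

```text
time_s: 24.85
position: [0.5165, 0.3755, 0.0971]
orientation: [[-0.197, 0.98, -0.004], [0.98, 0.197, -0.001], [-0.0, -0.004, -1.0]]
force: [-0.2, -0.3, -0.2]
opening: 0.842
grasp_force: 0.0
```

send_rows --pt "0 0 4" --pt "0 0 4" --pt "0 0 4" --pt "0 0 4" --pt "0 0 4" --pt "0 0 4" --pt "0 0 4" --pt "0 0 4" --pt "0 0 4" --pt "0 0 4" --roll '[-7, -7, -7, -7, -7, -7, -7, -7, -7, -7]' --grip '[72, 72, 72, 72, 72, 72, 72, 72, 72, 72]'

```text
time_s: 25.68
position: [0.519, 0.3727, 0.0578]
orientation: [[-0.989, 0.148, -0.002], [0.148, 0.989, -0.001], [0.002, -0.001, -1.0]]
force: [-0.8, 0.3, -0.5]
opening: 0.845
grasp_force: 0.0
```

send_rows --pt "0 0 0" --pt "0 0 0" --pt "0 0 0" --pt "0 0 0" --pt "0 0 0" --roll '[-7, -7, -6, 0, 0]' --grip '[72, 72, 72, 72, 72]'

```text
time_s: 26.1
position: [0.5192, 0.3729, 0.0583]
orientation: [[-0.982, -0.191, -0.001], [-0.191, 0.982, -0.001], [0.001, -0.001, -1.0]]
force: [0.6, 0.7, -0.8]
opening: 0.847
grasp_force: 0.0
```

```bash
python3 go.py 521.3 373.5 2 101.2
```

```text
t 26.1 pos [519.2 372.9  58.3] yaw 101.0 q6 0.32 open 72.4 gf 0.0 F [ 0.6  0.7 -0.8]
d tool [-2.3  0.2 56.3] roll -0.2
```

send_rows --pt "-2.2 0.2 12" --pt "0 0 16" --pt "0 0 13" --pt "0 0 8" --pt "0 0 4" --pt "0 0 2.5" --pt "0 0 0.5" --pt "0 0 0" --roll '[0, 0, 0, 0, 0, 0, 0, 0]' --grip '[72, 72, 72, 72, 72, 72, 72, 72]'

```text
time_s: 26.77
position: [0.5221, 0.3741, 0.0034]
orientation: [[-0.981, -0.194, 0.0], [-0.194, 0.981, 0.0], [-0.0, 0.0, -1.0]]
force: [-0.0, 0.4, -0.5]
opening: 0.84
grasp_force: 0.0
```

send_rows --pt "0 0 0" --pt "0 0 0" --pt "0 0 0" --pt "0 0 0" --pt "0 0 0" --pt "0 0 0" --pt "0 0 0" --pt "0 0 0" --pt "0 0 0" --pt "0 0 0" --roll '[0, 0, 0, 0, 0, 0, 0, 0, 0, 0]' --grip '[64, 58, 53, 49, 46, 43, 40, 37, 34, 34]' --squeeze 35

```text
time_s: 27.6
position: [0.522, 0.3742, 0.0037]
orientation: [[-0.981, -0.194, 0.0], [-0.194, 0.981, 0.001], [-0.0, 0.0, -1.0]]
force: [-2.2, 0.5, 5.8]
opening: 0.472
grasp_force: 34.8
```

send_rows --pt "0 0 -4" --pt "0 0 -10" --pt "0 0 -18" --pt "0 0 -18" --pt "0 0 -18" --pt "0 0 -18" --pt "0 0 -10" --pt "0 0 -4" --pt "0 0 0" --roll '[0, 0, 0, 0, 0, 0, 0, 0, 0]' --grip '[34, 34, 34, 34, 34, 34, 34, 34, 34]'

```text
time_s: 28.35
position: [0.5225, 0.3742, 0.1043]
orientation: [[-0.981, -0.194, 0.002], [-0.194, 0.981, 0.001], [-0.002, 0.001, -1.0]]
force: [-0.3, -0.2, -0.9]
opening: 0.472
grasp_force: 35.5
```

```bash
python3 go.py 659.5 155.5 100 101.2; python3 -c "
from h import *
im=cap('side','5'); a=im[180:400,130:420]; cv2.imwrite('pics/s5.png',cv2.resize(a,None,fx=2.7,fy=2.7,interpolation=2)[:,:,::-1])"
```

```text
t 28.4 pos [522.5 374.2 104.3] yaw 101.2 q6 0.31 open 40.3 gf 35.5 F [-0.3 -0.2 -0.9]
d tool [ -92.  -241.1    4.3] roll -0.0
```

View pics/s5.png

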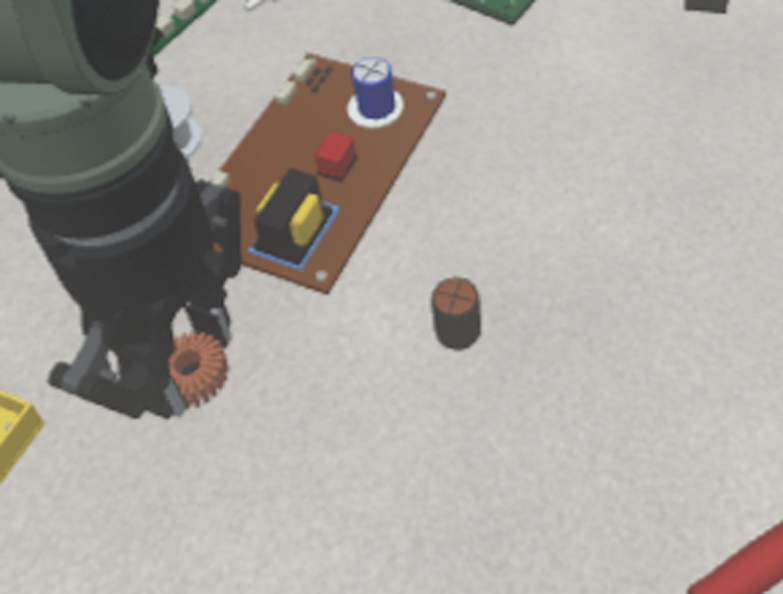

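The board parts look right: the relay is midway and the capacitor and transformer sit on their pads. The coil hangs between the pads at crop (198,365). I'll check that it is level and centred in the saved image.

Run:
```python
from m import *
np.set_printoptions(precision=1,suppress=True)
im=cv2.imread('pics/side5.png')[:,:,::-1]
C=hull(im,(185,290,225,345),lambda r,g,b:r>g+25)
print('seen',C.min(0),C.max(0))
for z in(.0965,.1006,.105):
    P=np.array([[.5225+.021*np.cos(t),.3742+.021*np.sin(t),z+h] for h in(0,.018) for t in np.linspace(0,6.28,60)])
    q=proj('side',P); print(z,q.min(0),q.max(0))
a=cv2.resize(im[285:345,180:230],None,fx=10,fy=10,interpolation=2).copy()
for s in(0,60): cv2.polylines(a,[((proj('side',np.array([[.5225+.021*np.cos(t),.3742+.021*np.sin(t),.1006+(s>0)*.018] for t in np.linspace(0,6.28,60)]))-[180,285]+.5)*10).astype(np.int32)],True,(0,255,0) if s==0 else (255,0,255),1)
cv2.imwrite('pics/z5.png',a[:,:,::-1])
```

```text
seen [192.1 302.6] [212.9 328.6]
0.0965 [185.9 302.5] [215.3 332.2]
0.1006 [185.3 301.1] [214.8 331. ]
0.105 [184.5 299.7] [214.2 329.6]
```

View pics/z5.png

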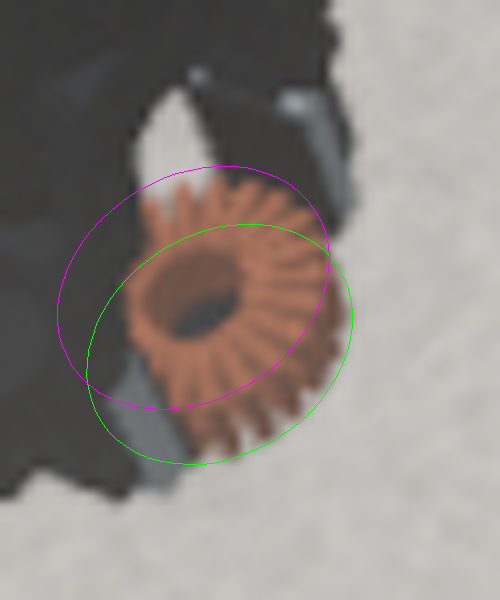

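The overlay matches a level, centred coil. Now to carry it.

send_rows --pt "-4 -10 0" --pt "-8 -22 0" --pt "-11 -29 0" --pt "-11 -29 0" --pt "-11 -29 0" --pt "-11 -29 0" --pt "-11 -29 0" --pt "-11 -29 0" --pt "-9 -23 0" --pt "-5 -12.1 0" --roll '[0, 0, 0, 0, 0, 0, 0, 0, 0, 0]' --grip '[34, 34, 34, 34, 34, 34, 34, 34, 34, 34]'

```text
time_s: 29.23
position: [0.6598, 0.1512, 0.1016]
orientation: [[-0.982, -0.19, -0.001], [-0.19, 0.982, -0.001], [0.002, -0.001, -1.0]]
force: [-0.4, 0.1, -0.5]
opening: 0.474
grasp_force: 35.5
```

send_rows --pt "0 0 0" --pt "0 0 10" --pt "0 0 20" --pt "0 0 20" --pt "0 0 16" --pt "0 0 9" --pt "0 0 5" --pt "0 0 0" --pt "0 0 0" --roll '[0, 0, 0, 0, 0, 0, 0, 0, 0]' --grip '[34, 34, 34, 34, 34, 34, 34, 34, 34]'

```text
time_s: 29.98
position: [0.6588, 0.156, 0.0234]
orientation: [[-0.981, -0.195, 0.0], [-0.195, 0.981, 0.0], [-0.0, 0.0, -1.0]]
force: [0.3, -0.1, 0.4]
opening: 0.468
grasp_force: 35.5
```

```bash
python3 go.py 659.5 155.5 11.7 101.2
```

```text
t 30.0 pos [658.8 156.   23.4] yaw 101.2 q6 -0.07 open 39.9 gf 35.5 F [ 0.3 -0.1  0.4]
d tool [-0.6 -0.6 11.7] roll 0.0
```

send_rows --pt "-0.6 -0.6 4" --pt "0 0 3" --pt "0 0 2" --pt "0 0 1.2" --pt "0 0 0.6" --pt "0 0 0.5" --pt "0 0 0.4" --pt "0 0 0.3" --pt "0 0 0" --roll '[0, 0, 0, 0, 0, 0, 0, 0, 0]' --grip '[34, 34, 34, 34, 34, 34, 34, 34, 34]'

```text
time_s: 30.73
position: [0.6596, 0.1547, 0.0117]
orientation: [[-0.981, -0.194, 0.0], [-0.194, 0.981, -0.0], [-0.0, -0.0, -1.0]]
force: [-1.9, -0.1, 3.1]
opening: 0.472
grasp_force: 35.9
```

Contact. Next I'll release and rise.

send_rows --pt "0 0 0" --pt "0 0 0" --pt "0 0 0" --pt "0 0 0" --pt "0 0 0" --pt "0 0 0" --pt "0 0 0" --pt "0 0 -5" --pt "0 0 -12" --pt "0 0 -20" --roll '[0, 0, 0, 0, 0, 0, 0, 0, 0, 0]' --grip '[40, 43, 46, 50, 55, 60, 60, 60, 60, 60]'

```text
time_s: 31.57
position: [0.658, 0.1546, 0.0473]
orientation: [[-0.981, -0.194, -0.004], [-0.194, 0.981, -0.0], [0.004, 0.0, -1.0]]
force: [0.3, -0.6, 0.3]
opening: 0.7
grasp_force: 0.0
```

send_rows --pt "0 0 -25" --pt "0 0 -25" --pt "0 0 -15" --pt "0 0 -5" --pt "0 0 0" --roll '[0, 0, 0, 0, 0]' --grip '[62, 66, 70, 72, 72]'

```text
time_s: 31.98
position: [0.661, 0.155, 0.1209]
orientation: [[-0.981, -0.194, 0.004], [-0.194, 0.981, 0.001], [-0.004, -0.0, -1.0]]
force: [0.5, 0.5, 0.1]
opening: 0.842
grasp_force: 0.0
```

```bash
python3 go.py 450.6 -224.5 90 22.3
```

```text
t 32.0 pos [661.  155.  120.9] yaw 101.2 q6 -0.07 open 71.9 gf 0.0 F [0.5 0.5 0.1]
d tool [ 280.2 -331.4   29.8] roll 78.9
```

send_rows --pt "6 -7 0" --pt "12 -14 0" --pt "15.5 -18.3 0" --pt "15.5 -18.3 0" --pt "15.5 -18.3 0" --pt "15.5 -18.3 0" --pt "15.5 -18.3 0" --pt "15.5 -18.3 0" --pt "15.5 -18.3 0" --pt "15.5 -18.3 0" --roll '[0, 0, 0, 0, 0, 0, 0, 0, 0, 0]' --grip '[72, 72, 72, 72, 72, 72, 72, 72, 72, 72]'

```text
time_s: 32.82
position: [0.5502, -0.0381, 0.1165]
orientation: [[-0.981, -0.194, -0.003], [-0.194, 0.981, 0.0], [0.003, 0.001, -1.0]]
force: [-0.1, 0.3, 1.0]
opening: 0.845
grasp_force: 0.0
```

send_rows --pt "15.5 -18.3 0" --pt "15.5 -18.3 0" --pt "15.5 -18.3 0" --pt "15.5 -18.3 0" --pt "15.5 -18.3 0" --pt "15.5 -18.3 0" --pt "15.5 -18.3 0" --pt "15.5 -18.3 0" --pt "10 -12 0" --pt "4.2 -5.6 0" --roll '[0, 0, 0, 0, 0, 0, 0, 0, 0, 0]' --grip '[72, 72, 72, 72, 72, 72, 72, 72, 72, 72]'

```text
time_s: 33.65
position: [0.4464, -0.2257, 0.1168]
orientation: [[-0.982, -0.191, -0.003], [-0.191, 0.982, 0.001], [0.003, 0.002, -1.0]]
force: [0.0, -1.0, -0.0]
opening: 0.843
grasp_force: 0.0
```

send_rows --pt "0 0 3" --pt "0 0 3" --pt "0 0 3" --pt "0 0 3" --pt "0 0 3" --pt "0 0 3" --pt "0 0 3" --pt "0 0 3" --pt "0 0 3" --pt "0 0 3" --roll '[7, 7, 7, 7, 7, 7, 7, 7, 7, 7]' --grip '[76, 76, 76, 76, 76, 76, 76, 76, 76, 76]'

```text
time_s: 34.48
position: [0.4481, -0.2236, 0.087]
orientation: [[-0.513, 0.858, -0.002], [0.858, 0.513, 0.001], [0.002, -0.001, -1.0]]
force: [-0.3, 0.3, -0.6]
opening: 0.89
grasp_force: 0.0
```

send_rows --pt "0 0 0" --pt "0 0 0" --pt "0 0 0" --pt "0 0 0" --roll '[4.9, 4, 0, 0]' --grip '[76, 76, 76, 76]'

```text
time_s: 34.82
position: [0.4483, -0.2239, 0.0874]
orientation: [[-0.381, 0.924, -0.001], [0.924, 0.381, 0.001], [0.001, -0.001, -1.0]]
force: [-0.1, 1.1, 0.1]
opening: 0.888
grasp_force: 0.0
```

```bash
python3 go.py 450.6 -224.5 5 22.3
```

```text
t 34.8 pos [ 448.3 -223.9   87.4] yaw 22.4 q6 0.57 open 75.8 gf 0.0 F [-0.1  1.1  0.1]
d tool [-1.5  2.  82.4] roll 0.1
```

send_rows --pt "-1.5 2 12" --pt "0 0 20" --pt "0 0 20" --pt "0 0 15" --pt "0 0 9" --pt "0 0 5" --pt "0 0 2.5" --pt "0 0 0" --roll '[0, 0, 0, 0, 0, 0, 0, 0]' --grip '[76, 76, 76, 76, 76, 76, 76, 76]'

```text
time_s: 35.48
position: [0.4514, -0.2253, 0.0046]
orientation: [[-0.38, 0.925, -0.0], [0.925, 0.38, 0.0], [0.0, -0.0, -1.0]]
force: [-0.2, -0.1, -0.4]
opening: 0.885
grasp_force: 0.0
```

send_rows --pt "0 0 0" --pt "0 0 0" --pt "0 0 0" --pt "0 0 0" --pt "0 0 0" --pt "0 0 0" --pt "0 0 0" --pt "0 0 0" --pt "0 0 0" --pt "0 0 0" --roll '[0, 0, 0, 0, 0, 0, 0, 0, 0, 0]' --grip '[66, 59, 53, 48, 45, 42, 39, 36, 33, 32]' --squeeze 35

```text
time_s: 36.32
position: [0.4516, -0.2254, 0.005]
orientation: [[-0.379, 0.925, 0.0], [0.925, 0.379, -0.0], [-0.0, 0.0, -1.0]]
force: [-0.6, 0.5, 5.6]
opening: 0.461
grasp_force: 35.3
```

```bash
python3 go.py 638.2 -150.9 90 1.5; python3 -c "
from h import *
im=cap('side','6'); a=im[90:310,180:470]; cv2.imwrite('pics/s6.png',cv2.resize(a,None,fx=2.7,fy=2.7,interpolation=2)[:,:,::-1])"
```

```text
t 36.3 pos [ 451.6 -225.4    5. ] yaw 22.3 q6 0.57 open 39.4 gf 35.3 F [-0.6  0.5  5.6]
d tool [ -1.9 200.9 -84.9] roll 20.8
```

View pics/s6.png

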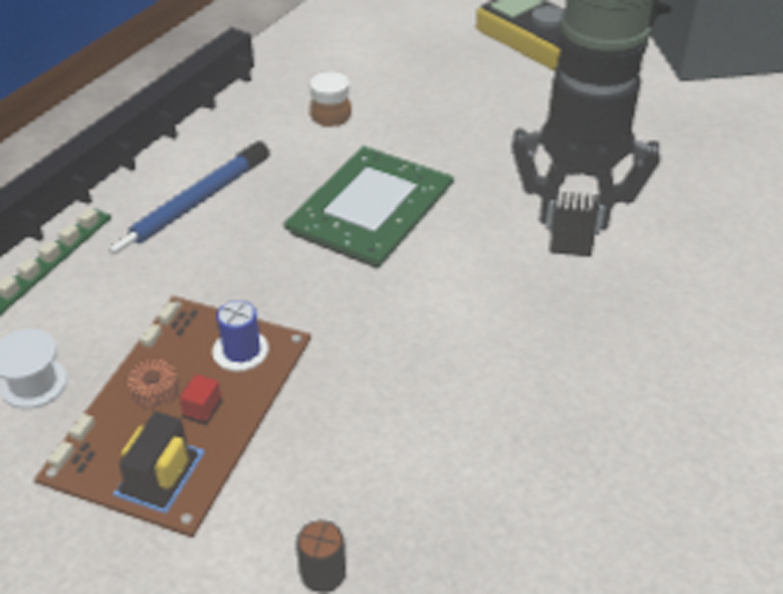

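The coil lies flat behind the relay with a gap, and the heat sink is gripped squarely at crop (575,225). I'll lift and carry it.

send_rows --pt "0 0 -4" --pt "0 0 -10" --pt "0 0 -18" --pt "0 0 -18" --pt "0 0 -18" --pt "0 0 -14" --pt "0 0 -6" --pt "0 0 0" --pt "0 0 0" --roll '[0, 0, 0, 0, 0, 0, 0, 0, 0]' --grip '[32, 32, 32, 32, 32, 32, 32, 32, 32]'

```text
time_s: 37.12
position: [0.4514, -0.2253, 0.0927]
orientation: [[-0.379, 0.925, 0.0], [0.925, 0.379, -0.0], [-0.0, 0.0, -1.0]]
force: [0.3, 0.9, -1.6]
opening: 0.462
grasp_force: 35.6
```

send_rows --pt "-0.2 10 0" --pt "-0.2 20 0" --pt "-0.2 25 0" --pt "-0.2 25 0" --pt "-0.2 25 0" --pt "-0.2 25 0" --pt "-0.2 25 0" --pt "-0.2 22 0" --pt "-0.2 16 0" --pt "-0.2 7.9 0" --roll '[0, 0, 0, 0, 0, 0, 0, 0, 0, 0]' --grip '[32, 32, 32, 32, 32, 32, 32, 32, 32, 32]'

```text
time_s: 37.95
position: [0.6397, -0.1492, 0.0909]
orientation: [[-0.381, 0.925, -0.001], [0.925, 0.381, 0.001], [0.001, -0.0, -1.0]]
force: [0.1, -0.8, -0.6]
opening: 0.458
grasp_force: 35.6
```

send_rows --pt "0 0 0" --pt "0 0 0" --pt "0 0 0" --pt "0 0 10" --pt "0 0 18" --pt "0 0 14" --pt "0 0 8" --pt "0 0 4" --pt "0 0 0" --pt "0 0 0" --roll '[6, 6, 6, 2.8, 0, 0, 0, 0, 0, 0]' --grip '[32, 32, 32, 32, 32, 32, 32, 32, 32, 32]'

```text
time_s: 38.78
position: [0.6381, -0.151, 0.0387]
orientation: [[-0.026, 1.0, -0.0], [1.0, 0.026, 0.0], [0.0, -0.0, -1.0]]
force: [-0.6, 0.1, -0.6]
opening: 0.46
grasp_force: 35.6
```

```bash
python3 go.py 638.2 -151.5 24 1.5; python3 -c "
from h import *
im=cap('side','7'); a=im[120:210,260:380]; cv2.imwrite('pics/s7.png',cv2.resize(a,None,fx=6,fy=6,interpolation=2)[:,:,::-1])"
```

```text
t 38.8 pos [ 638.1 -151.    38.7] yaw 1.5 q6 1.2 open 39.3 gf 35.6 F [-0.6  0.1 -0.6]
d tool [-0.5  0.1 14.7] roll -0.0
```

View pics/s7.png

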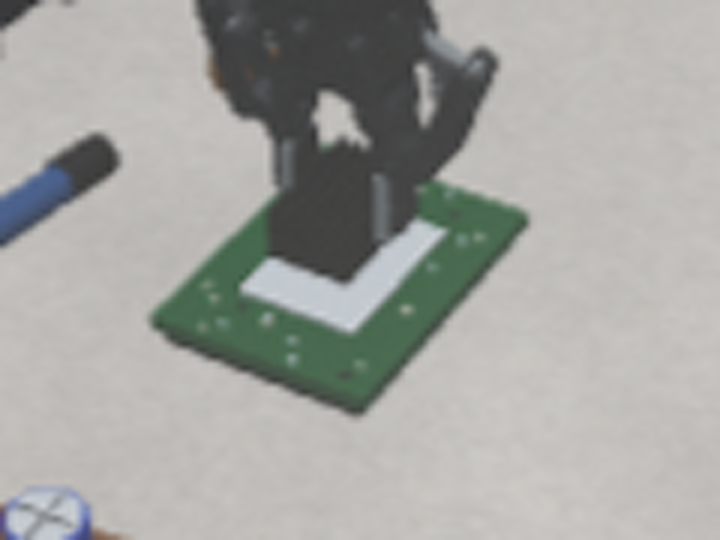

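The heat sink hovers square over the plate, whose lower-left and right strips are visible. I'll lower it.

send_rows --pt "-0.5 0 4" --pt "0 0 4" --pt "0 0 3" --pt "0 0 1.8" --pt "0 0 0.8" --pt "0 0 0.6" --pt "0 0 0.5" --pt "0 0 0.4" --pt "0 0 0" --roll '[0, 0, 0, 0, 0, 0, 0, 0, 0]' --grip '[32, 32, 32, 32, 32, 32, 32, 32, 32]'

```text
time_s: 39.58
position: [0.638, -0.1515, 0.0241]
orientation: [[-0.026, 1.0, 0.0], [1.0, 0.026, -0.0], [-0.0, 0.0, -1.0]]
force: [-1.6, 0.5, 4.1]
opening: 0.464
grasp_force: 36.1
```

Contact. I'll release, rise and back away toward the robot so the cameras can see.

send_rows --pt "0 0 0" --pt "0 0 0" --pt "0 0 0" --pt "0 0 0" --pt "0 0 0" --pt "0 0 0" --pt "0 0 0" --pt "0 0 -5" --pt "0 0 -12" --pt "0 0 -20" --roll '[0, 0, 0, 0, 0, 0, 0, 0, 0, 0]' --grip '[39, 42, 46, 52, 58, 65, 65, 65, 65, 65]'

```text
time_s: 40.42
position: [0.6366, -0.151, 0.0597]
orientation: [[-0.026, 1.0, -0.003], [1.0, 0.026, 0.001], [0.001, -0.003, -1.0]]
force: [-0.3, 0.5, -0.8]
opening: 0.756
grasp_force: 0.0
```

send_rows --pt "0 0 -25" --pt "0 0 -30" --pt "0 0 -35" --pt "-10 0 -30" --pt "-25 -10 -10" --pt "-35 -10 0" --pt "-35 -10 0" --pt "-35 -10 0" --pt "-35 -10 0" --pt "-35 -10 0" --roll '[0, 0, 0, 0, 0, 0, 0, 0, 0, 0]' --grip '[65, 65, 65, 65, 65, 65, 65, 65, 65, 65]'

```text
time_s: 41.25
position: [0.5831, -0.3646, 0.1923]
orientation: [[-0.026, 1.0, 0.001], [1.0, 0.026, -0.001], [-0.001, 0.001, -1.0]]
force: [0.5, 0.6, 0.5]
opening: 0.761
grasp_force: 0.0
```

send_rows --pt "-35 -10 0" --pt "-35 -10 0" --pt "-35 -10 0" --pt "-20 0 0" --pt "0 0 0" --pt "0 0 0" --roll '[0, 0, 0, 0, 0, 0]' --grip '[65, 65, 65, 65, 65, 65]'

```text
time_s: 41.75
position: [0.5562, -0.4899, 0.1912]
orientation: [[-0.024, 1.0, 0.001], [1.0, 0.024, -0.0], [-0.0, 0.001, -1.0]]
force: [-1.6, 0.2, 0.1]
opening: 0.763
grasp_force: 0.0
```

```bash
python3 -c "
from h import *
im=cap('top','8'); s=cap('side','8')
a=cv2.resize(im[120:250,200:430],(780,440),interpolation=2)
b=cv2.resize(s[120:300,180:380],(178,160),interpolation=2)
cv2.imwrite('pics/f8.png',cv2.convertScaleAbs(a,alpha=1.6)[:,:,::-1])"; python3 go.py 0 0 0 0
```

```text
t 41.9 pos [ 557.  -487.8  191.2] yaw 1.5 q6 0.73 open 65.0 gf 0.0 F [0.1 0.8 0. ]
d tool [ 502.3 -543.9  191.2] roll 1.5
```

View pics/f8.png

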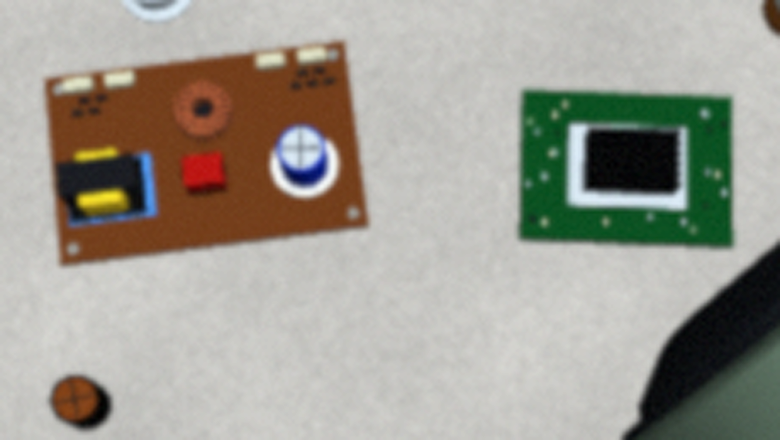

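The layout looks right. The heat sink's left margin is wider than its right, probably because its raised top leans in this view, so I'll put numbers on the positions.

Run:
```python
from m import *
np.set_printoptions(precision=1,suppress=True)
im=cv2.imread('pics/top8.png')[:,:,::-1]
def pr(C,L,S,h,ang,z0):
    e=viewer.get_calibration('top')['eye']*1000; P=ray('top',C,z0/1000)*1000; s=(e[2]-z0)/(e[2]-z0-h)
    t=np.radians(ang); u=np.array([[np.cos(t),np.sin(t)],[-np.sin(t),np.cos(t)]]); q=(P-e[:2])@u.T; o=[];r=[]
    for k,l in((0,L),(1,S)):
        lo,hi=q[:,k].min(),q[:,k].max(); a=lo if lo>0 else lo/s; b=hi/s if hi>0 else hi; o.append((a+b)/2); r.append(b-a-l)
    return np.array(o)@u+e[:2],np.array(r)
def rel(c,o,deg):
    t=np.radians(deg); d=c-np.array(o); return np.array([d@[np.cos(t),np.sin(t)],d@[-np.sin(t),np.cos(t)]])
B=(633,150.3)
C=hull(im,(365,155,403,180),lambda r,g,b:(r+g+b<110)); c,r=pr(C,64,40,26,-88.5,19); print('sink',c,r,rel(c,(638.2,-150.9),1.5),rect(ray('top',C,.045))[1:])
C=hull(im,(250,160,270,180),lambda r,g,b:(r>g+50)&(g<28)&(r>85)); c,r=pr(C,28,22,26,-78.8,8); print('relay',c,r,rel(c,B,11.2))
C=hull(im,(248,140,272,164),lambda r,g,b:(g>38)&(r>g+15)); c,r=pr(C,42,42,18,-78.8,8); print('coil',c,r,rel(c,B,11.2))
C=hull(im,(278,152,302,180),lambda r,g,b:(b>r+12)); c,r=pr(C,34,34,44,-78.8,10); print('cap',c,r,rel(c,B,11.2))
C=hull(im,(212,160,250,190),lambda r,g,b:(b>r+40)); print('blue strip',[rel(ray('top',p,.01)[0]*1000,B,11.2) for p in C[[C[:,0].argmax(),C[:,1].argmax()]]])
C=hull(im,(212,158,248,190),lambda r,g,b:(r+g+b<90)); c,r=pr(C,54,40,42,-78.8,10); print('trafo',c,r,rel(c,B,11.2))
```

```text
sink [ 638.7 -151.3] [-6.  -3.1] [ 0.4 -0.4] (61.265525817871094, 44.272037506103516, -88.66672706604004)
relay [615.9 148.5] [-1.5 -7.3] [-17.1   1.6]
coil [662.4 156.8] [11.4 12.1] [30.1  0.6]
cap [625.4  76.9] [ 2.7 -1.2] [-21.7 -70.5]
blue strip [array([-40.8,  39.3]), array([-42.4,  46.1])]
trafo [595.6 216.5] [ -3.5 -10.3] [-23.9  72.2]
```

```bash
python3 -c "
from rig import arm
print(arm.sign_off())"
```

```text
the job is handed in; nothing more can be done
None
```

I placed all five parts in the order asked, each set down upright and released before the next, and handed the job in at about 42 s; the final images look right, with about 15 mm between relay and coil (from arm positions), but sign-off returned no verdict.

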